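# Load and start the paint curing station

### The job

Using the tongs, never the gripper's fingers, move every freshly sprayed test shape from the masking paper to the curing plate, so that each stands upright and wholly on the plate. Then turn the dial clockwise until its pointer meets the orange mark, and after that press the green start button fully down and let it come up. At the end the tongs stand upright in their holder again, all the shapes are still in place on the plate, the dial is still at the mark, and the tin, the cup and the screwdriver have been left alone.

Things in the scene. Friction and masses are not known exactly. Their poses are not given: they have to be found in the camera images.
- station: curing station, fixed. Origin at table height under the centre of its flat dark steel plate with yellow border lines: 160 (x) x 270 (y) x 4 mm, top 4 mm above the table. A white lamp bar 65 mm high stands along its +x edge (x 85 to 130 mm). At its -y side, past a 55 mm blue strip level with it, a blue console (210 x 135 mm, 45 mm high, y -325 to -190 mm) carries dial and button.
- shape_red: Red sprayed test shape like a toy car without wheels: lower body 76 long (x) x 36 wide (y) x 18 mm high, above it a roof 30 mm wide ending 30 mm above the underside; about 70 g; wet, only the tongs may touch it. Origin: centre of the underside; z up. At the start its underside is at table height on the thin masking paper. May be absent.
- shape_blue: Blue sprayed test shape like a toy car without wheels: lower body 76 long (x) x 36 wide (y) x 18 mm high, above it a roof 30 mm wide ending 30 mm above the underside; about 70 g; wet, only the tongs may touch it. Origin: centre of the underside; z up. At the start its underside is at table height on the thin masking paper. May be absent.
- shape_yellow: Yellow sprayed test shape like a toy car without wheels: lower body 76 long (x) x 36 wide (y) x 18 mm high, above it a roof 30 mm wide ending 30 mm above the underside; about 70 g; wet, only the tongs may touch it. Origin: centre of the underside; z up. At the start its underside is at table height on the thin masking paper. May be absent.
- shape_green: Green sprayed test shape like a toy car without wheels: lower body 76 long (x) x 36 wide (y) x 18 mm high, above it a roof 30 mm wide ending 30 mm above the underside; about 70 g; wet, only the tongs may touch it. Origin: centre of the underside; z up. At the start its underside is at table height on the thin masking paper. May be absent.
- shape_silver: Silver sprayed test shape like a toy car without wheels: lower body 76 long (x) x 36 wide (y) x 18 mm high, above it a roof 30 mm wide ending 30 mm above the underside; about 70 g; wet, only the tongs may touch it. Origin: centre of the underside; z up. At the start its underside is at table height on the thin masking paper. May be absent.
- tongs: aluminium tongs, 137 mm long, 140 g, standing tips down: two parallel arms 18 mm wide (x), 6 mm thick (y), 64 mm over both and 52 mm between when open, red grip patches, bridge at the top (127 to 137 mm up). Origin: midway between the open tips; z up the arms, y from fixed to sliding arm. Grip across the arms (along y) 100 mm above the tips and squeeze: tips close as the fingers do.
- tong_jaw (a joint): how far the sliding arm of the tongs is pushed in towards the fixed one, m: 0 open (52 mm between the arms), up to 0.030; at value q the middle of the gap lies at y = -q/2 in the tongs' frame. A spring pushes it open with 6 N at 0, rising 3 N per 10 mm. At 0.016 the tips hold a shape across its width.
- holder_in (a point): centre of the inner floor (5 mm above the table) of the orange tongs holder, a fixed open-topped box, inside 34 (x) x 82 (y) mm, rim 62 mm above the table; the tongs stand in it with their arms apart along its y.
- dial (a joint): angle of the cure-time dial, rad: grows clockwise seen from above, range 0 to 4.0. Stays where it is left; friction about 0.05 N m.
- dial_grip (a point): on the dial's upright axis, at the height to grip. The dial is a black grip bar 50 mm long, 12 mm thick, whose top is 7 mm above this point, on a grey disc of 30 mm radius whose top is 23 mm below this point. The bar lies along the line from here to dial_pointer.
- dial_pointer (a point): tip of the dial's pointer (a black needle out from the end of the bar whose top half bears a white stripe), 45 mm from the axis; turns with the dial.
- dial_mark (a point): inner tip of the orange index mark on the white dial face, 45 mm from the dial's axis, where the pointer tip has to stand; it differs from start to start, always clockwise of the pointer at the start. Fixed.
- start (a joint): travel of the green start button, m: 0 up, 0.006 fully down; springs back; 5 N pushes it fully down.
- start_top (a point): centre of the top face of the start button (30 mm across), pressed downwards; 95 mm from the dial's axis.
- paint_tin: bystander: paint tin, 84 mm across, 100 mm high. Origin: underside centre.
- mixing_cup: bystander: clear mixing cup, 76 mm across the rim, 85 mm high. Origin: underside centre.
- opener: bystander: screwdriver for opening tins, lying on the table. Origin: on the table under its middle.
Not all that is in view belongs to the job. There is more than one size of the shape_yellow; the job needs the middle-sized.

How it is judged:
By the outcome, as a careful person would: the job done as asked, in the order asked, and still so for the second after the job is handed in, with the robot touching nothing.
Of shape_red, shape_blue, shape_yellow, shape_green, shape_silver only 3 to 4 are there at a start; the rules pass over those that are not, and their reading is None.
At some moment in a run one of shape_red, shape_blue, shape_yellow, shape_green, shape_silver may be knocked a few centimetres aside while the robot is not near it.
It also fails if it takes over 210 s, if anything falls off the work surface, if the arm or the gripper's body presses on something with over 40 N, if the wrist force passes 120 N, or if a joint passes its speed limit or range.

### The arm

A 6-joint arm with a two-finger parallel gripper is mounted at the origin on the work surface. World frame = base frame: x ahead of the robot, y to its left, z up, the work surface at z = 0. Lengths are in m, angles in rad, forces in N, time in s.
With the tool pointing down it reaches from about 0.375 to 0.9 m from the base axis. Payload 3.1 kg.
Tool frame: the origin (TCP) lies midway between the tips of the shut fingers; the grasp point (between the pads) lies 19 mm behind it; z points along the fingers, y is the line along which they close (so a half turn about z gives the same grasp; the last joint's range is limited). The gripper opens to 87 mm and grips with 3 to 60 N. Pads are 19 mm wide; open, the fingers measure 117 mm over their backs; the gripper's body (75 mm by 190 mm) begins 51 mm behind the grasp point.
Start: joints at [1.036, 0.527, 1.433, -0, 1.181, -0.178], TCP at [0.218, 0.586, 0.223] pointing down, gripper open.
Joint ranges: [-3.08, 3.08], [-0.75, 2.2], [0.22, 2.44], [-1.43, 4.57], [0, 2.65], [-2.85, 2.85]. Speed limits (rad/s): [2.79, 2.79, 3.14, 3.14, 3.14, 3.14].

### API

Orientations are given as a 3x3 rotation matrix whose columns are the frame's x, y, z axes.
In Python, from rig import arm gives the robot as it stands. Calls block until the motion is done:
- arm.move_pose(position, orientation): joint-space move of the TCP to a pose.
- arm.movel(position, rotation=None, feed=0.15, until_force=None): straight line of the TCP; rotation=None keeps the orientation; feed is the mean speed in m/s. With until_force (N) it stops when the force on the tool has changed by that much, and returns True; else False.
- arm.goto_joints(angles): joint-space move.
- arm.move_gripper(opening, grasp_force=None): opening from 0.0 (shut) to 1.0 (fully open); grasp_force is the grip in N (None keeps the last); returns when the fingers have stopped.
- arm.wait(seconds).
- arm.inverse_kinematics(position, orientation): joint angles nearest the present ones, or None.
- arm.grab_frame(name): name is "scene" or "side" or "wrist"; returns the picture (420x560x3 uint8, red, green, blue); there is no depth.
- arm.calibration(name): a dict with "vfov" (degrees; the focal length in pixels is half the picture's height over the tangent of half this angle, whatever the lens; pixels are square), "cx", "cy" (the principal point, pixels), "extrinsics" (4x4, takes a point from camera to world coordinates). Camera axes: x right, y up, looking along -z (the intrinsics and any distortion apply to the point x, -y, -z); pixel columns grow to the right and rows downward; lengths in m; the calibration is good to about 2 mm. A picture is of the moment at which its call begins: read the wrist's pose just before it. calibration takes no time and is no camera call; for the wrist camera it gives the pose at the moment of the call.
A pose or a line that the arm cannot do raises arm.MotionError and nothing moves.
- arm.close_job(): hands the job in; it is judged then, once.
Readings, each from a call of its own:
- arm.get_time_s(): time.
- arm.get_joint_positions(): joint angles.
- arm.get_dq(): joint speeds.
- arm.get_tau(): joint torques, N m.
- arm.get_tcp_pos(): TCP position.
- arm.get_orientation(): TCP orientation.
- arm.get_force(): force on the tool from outside, world axes, zero at the start.
- arm.get_ft_torque(): the same for the moment, N m.
- arm.get_gripper_width(): opening from 0.0 (shut) to 1.0 (fully open).
- arm.get_grasp_force(): force on a finger pad.
Only numpy, scipy, OpenCV 4.12 (cv2) and the standard library are available. Lean on these libraries where they do the work, as an engineer would, in place of code of your own. Each camera call takes 0.05 s, during which the arm holds its last target. There are 200 camera calls.

## Working session

There is one attempt and no reset: what is moved stays moved. The work goes in short steps, each a Python script; the robot and the scene stay as the last script left them, time stands still between calls to the robot, and variables do not carry over. Pictures are saved under pics/ and viewed, at most 14 in all, crops included, and the job is handed in when it is done.

```bash
ls; mkdir -p pics
python3 - <<'E'
from rig import arm
import cv2
for n in ["scene","side","wrist"]:
    c=arm.calibration(n); print(n,{k:(v if k!="extrinsics" else None) for k,v in c.items()}); print(c["extrinsics"])
    im=arm.grab_frame(n); cv2.imwrite(f"pics/{n}0.png",im[:,:,::-1])
print(arm.get_time_s())
E
```

```text
pics
scene {'vfov': 55.97803918701959, 'cx': 282.51117259365145, 'cy': 206.97715195994994, 'extrinsics': None}
[[ 0.46168248 -0.68272063  0.56634073  1.09877737]
 [ 0.88696651  0.34679854 -0.30499373 -0.25034413]
 [ 0.01181937  0.64313553  0.76566115  0.89627336]
 [ 0.          0.          0.          1.        ]]
side {'vfov': 43.50695213774577, 'cx': 278.0455116101375, 'cy': 209.19924163033747, 'extrinsics': None}
[[-0.93643298  0.24606845 -0.25008716  0.13105269]
 [-0.35054418 -0.68579231  0.63781477  1.0455948 ]
 [-0.01456176  0.68493739  0.7284564   1.19483013]
 [ 0.          0.          0.          1.        ]]
wrist {'vfov': 60.774852026068146, 'cx': 289.0884657765757, 'cy': 212.2028488934763, 'extrinsics': None}
[[ 0.35028922 -0.90174012 -0.2533026   0.14763948]
 [ 0.93663922  0.33662763  0.0968959   0.61210056]
 [-0.00210627 -0.27119474  0.9625222   0.38334003]
 [ 0.          0.          0.          1.        ]]
0.15
```

View pics/scene0.png

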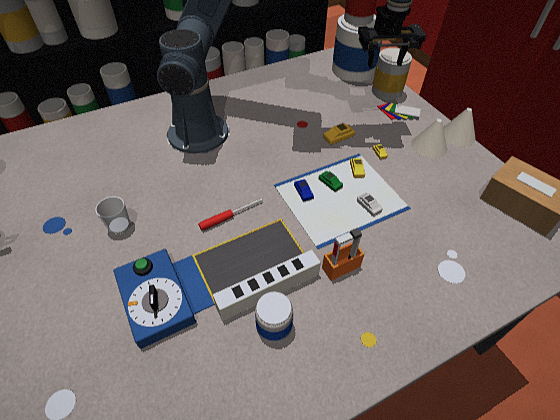

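View pics/side0.png

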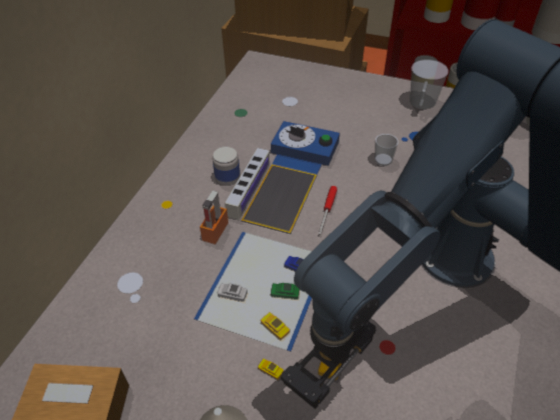

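```bash
cat > h.py <<'E'
from rig import arm
import numpy as np, cv2
def ray(c,uv,z):
    f=210/np.tan(np.radians(c["vfov"])/2); E=c["extrinsics"]
    d=E[:3,:3]@np.array([(uv[0]-c["cx"])/f,-(uv[1]-c["cy"])/f,-1]); o=E[:3,3]
    return o+d*(z-o[2])/d[2]
def proj(c,p):
    f=210/np.tan(np.radians(c["vfov"])/2); E=c["extrinsics"]
    q=E[:3,:3].T@(np.asarray(p)-E[:3,3]); return np.array([c["cx"]-f*q[0]/q[2],c["cy"]+f*q[1]/q[2]])
def down(a):  # tool z down, tool y along angle a
    y=np.array([np.cos(a),np.sin(a),0]); z=np.array([0,0,-1.]); return np.column_stack([np.cross(y,z),y,z])
def snap(n,name):
    c=arm.calibration(n); im=np.ascontiguousarray(arm.grab_frame(n)[:,:,::-1]); cv2.imwrite(f"pics/{name}.png",im); return c,im
E
python3 - <<'E'
import cv2
im=cv2.imread("pics/scene0.png")
a=im[210:350,110:310]; b=im[115:280,265:415]
cv2.imwrite("pics/c1.png",cv2.resize(a,None,fx=4,fy=4,interpolation=2))
cv2.imwrite("pics/c2.png",cv2.resize(im[120:282,264:416],None,fx=3.7,fy=3.7,interpolation=2))
E
```

```text
(no output)
```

View pics/c1.png

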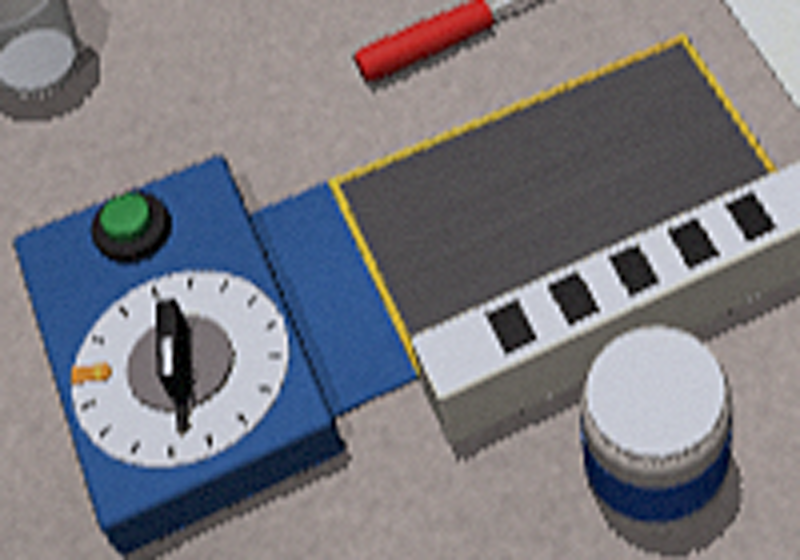

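View pics/c2.png

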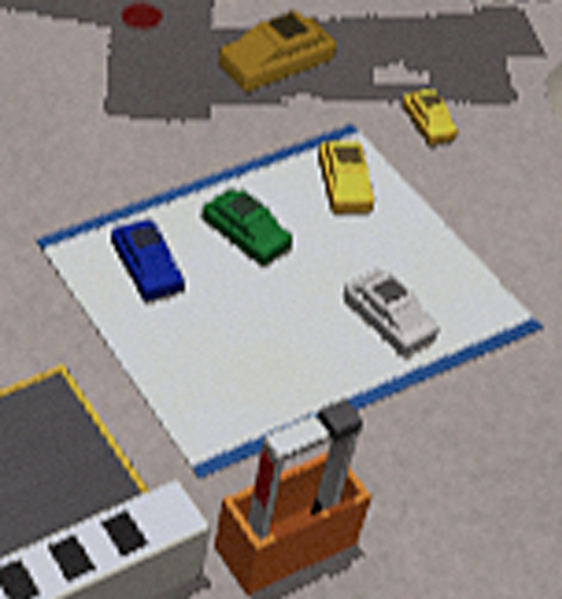

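Run:
```python
from h import *
c=arm.calibration("scene")
P=lambda u,v,z:ray(c,(110+u/4,210+v/4),z)
Q=lambda u,v,z:ray(c,(264+u/3.7,120+v/3.7),z)
a=P(685,38,.004);b=P(333,182,.004); print(a,b,np.linalg.norm(a-b),np.degrees(np.arctan2(*(a-b)[1::-1])))
for n,p in dict(btn=P(126,212,.055),pivot=P(180,358,.05),mark=P(108,372,.046),needle=P(183,430,.05),con1=P(15,240,.045),con2=P(222,155,.045),con3=P(108,525,.045)).items(): print(n,p)
for n,p in dict(paperTL=Q(40,242,0),TR=Q(355,128,0),BR=Q(542,325,0),BL=Q(198,472,0)).items():print(n,p)
# shapes roof approx
for n,(u,v) in dict(blue=(148,258),green=(247,222),yellow=(347,172),silver=(393,308)).items(): print(n,Q(u,v,.012))
print('holder rim',[Q(*p,.062) for p in [(218,510),(320,455),(370,495),(262,545)]])
print('holder base',Q(250,592,0),Q(360,550,0),Q(222,555,0))
```

```text
[0.47881707 0.08016214 0.004     ] [ 0.48084095 -0.18501113  0.004     ] 0.26518099625800423 90.43729055948144
btn [ 0.47905264 -0.30965484  0.055     ]
pivot [ 0.5878646  -0.30777353  0.05      ]
mark [ 0.57515078 -0.34756478  0.046     ]
needle [ 0.6321249 -0.3185847  0.05     ]
con1 [ 0.4606472  -0.37622927  0.045     ]
con2 [ 0.45725277 -0.24457438  0.045     ]
con3 [ 0.66446114 -0.37045792  0.045     ]
paperTL [0.34743558 0.12573949 0.        ]
TR [3.50163285e-01 4.43304660e-01 1.11022302e-16]
BR [6.11056845e-01 4.44268041e-01 1.11022302e-16]
BL [0.60751407 0.12506917 0.        ]
blue [0.41358534 0.19166617 0.012     ]
green [0.41550118 0.28609163 0.012     ]
yellow [0.40359655 0.39557829 0.012     ]
silver [0.54935868 0.33975981 0.012     ]
holder rim [array([0.67412518, 0.09534383, 0.062     ]), array([0.66782583, 0.18188937, 0.062     ]), array([0.71090977, 0.19375501, 0.062     ]), array([0.71078933, 0.1071083 , 0.062     ])]
holder base [0.71019106 0.10593443 0.        ] [0.71717269 0.19351442 0.        ] [0.6759953  0.10404233 0.        ]
```

```bash
python3 - <<'E'
from h import *
print(arm.get_orientation())
A=np.pi/2
for n,p in dict(paper=(.47,.29,.28),hold=(.66,.15,.25),dial=(.56,-.31,.2)).items():
    for a in (A,-A):
        q=arm.inverse_kinematics(p,down(a)); print(n,a,q)
    a=A
    try: arm.move_pose(p,down(A))
    except arm.MotionError: arm.move_pose(p,down(-A)); print("neg")
    arm.wait(.3)
    c,im=snap("wrist","w_"+n); np.save(f"pics/{n}.npy",c,allow_pickle=True)
    print(arm.get_tcp_pos(),c["extrinsics"][:3,3],arm.get_time_s())
E
python3 -c "
import cv2
for n in ['paper','hold','dial']:
    im=cv2.imread(f'pics/w_{n}.png'); cv2.imwrite(f'pics/w_{n}2.png',cv2.resize(im,(800,600),interpolation=2))"
```

```text
[[-9.37030648e-01  3.49246095e-01 -8.54619374e-04]
 [ 3.49247020e-01  9.37029556e-01 -1.45987627e-03]
 [ 2.90947526e-04 -1.66642208e-03 -9.99998569e-01]]
paper 1.5707963267948966 [ 3.50473439e-01  3.64639358e-01  1.54580447e+00 -4.44089210e-16
  1.23114883e+00 -1.22032289e+00]
paper -1.5707963267948966 [ 3.50473439e-01  3.64639358e-01  1.54580447e+00 -4.44089210e-16
  1.23114883e+00  1.92126977e+00]
[0.4697307  0.290504   0.27990513] [0.39452532 0.29127035 0.44153492] 1.9583
hold 1.5707963267948966 [ 5.87327895e-02  5.74171301e-01  1.26088121e+00 -4.44089210e-16
  1.30654014e+00 -1.51206354e+00]
hold -1.5707963267948966 [ 5.87327895e-02  5.74171301e-01  1.26088121e+00 -4.44089210e-16
  1.30654014e+00  1.62952912e+00]
[0.65950758 0.15103946 0.25055247] [0.5840987  0.15187118 0.41227722] 3.25
dial 1.5707963267948966 [-6.79878563e-01  5.72406160e-01  1.41552553e+00 -4.44089210e-16
  1.15366096e+00 -2.25067489e+00]
dial -1.5707963267948966 [-6.79878563e-01  5.72406160e-01  1.41552553e+00 -4.44089210e-16
  1.15366096e+00  8.90917764e-01]
[ 0.5603067  -0.30945317  0.20004984] [ 0.4852489  -0.30866076  0.36172279] 5.325
```

View pics/w_paper2.png

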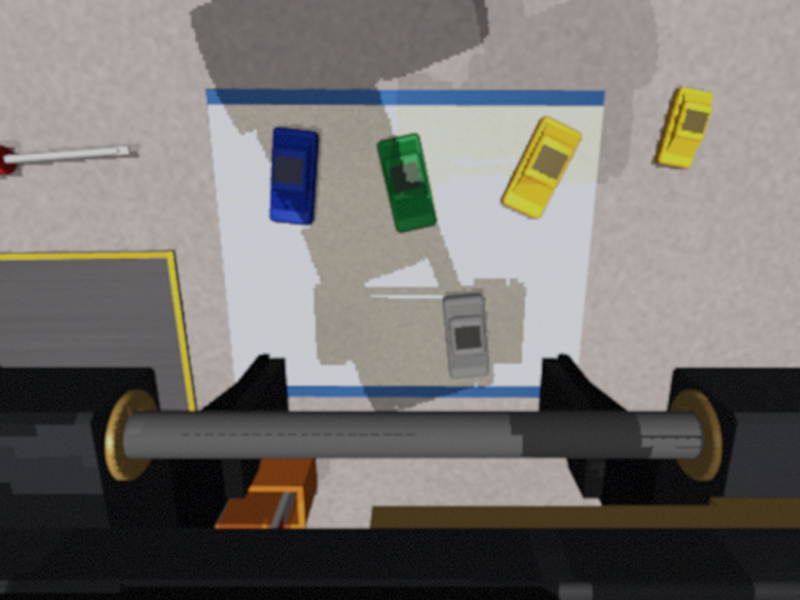

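View pics/w_hold2.png

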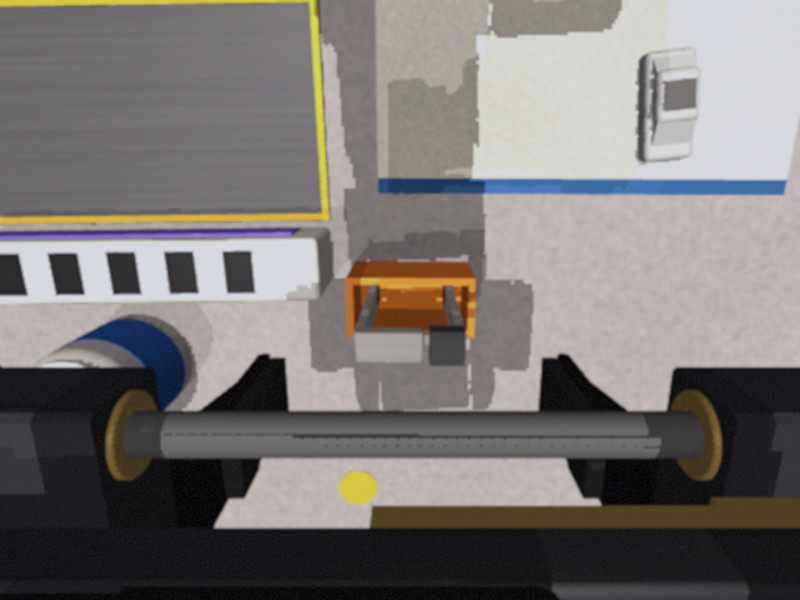

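View pics/w_dial2.png

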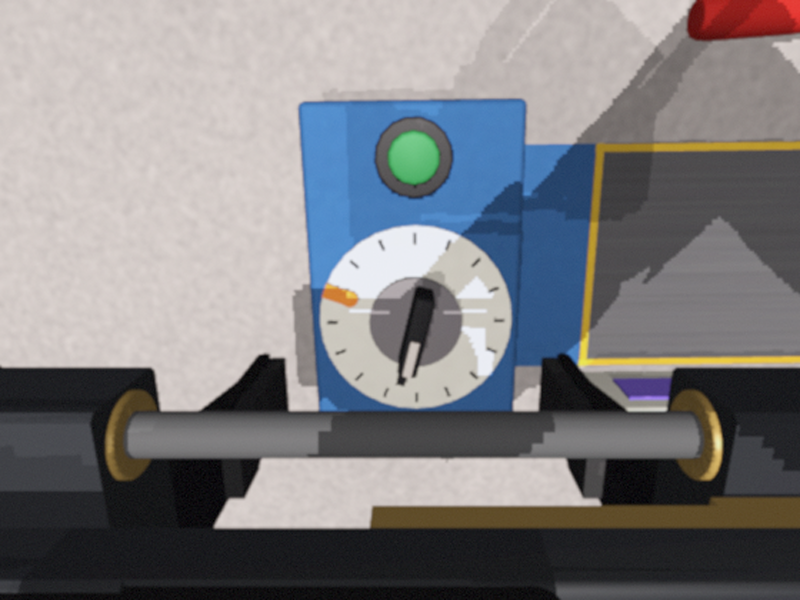

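Run:
```python
from h import *
L=lambda n:np.load(f"pics/{n}.npy",allow_pickle=True).item()
s=1.42857
def R(n,u,v,z): return ray(L(n),((u+.5)/s-.5,(v+.5)/s-.5),z)
cars=dict(blue=[(276,128),(318,130),(271,220),(312,224)],green=[(379,144),(417,134),(399,231),(436,222)],yellow=[(547,117),(581,133),(503,204),(537,218)],silver=[(444,296),(485,293),(450,377),(488,377)])
for k,v in cars.items():
    p=np.array([R("paper",*q,.009) for q in v])
    d=(p[2]+p[3]-p[0]-p[1])[:2]/2; w=np.linalg.norm(p[1]-p[0])
    print(k,p.mean(0)[:2].round(4),"ax",np.degrees(np.arctan2(d[1],d[0])).round(1),"L",np.linalg.norm(d).round(4),"W",w.round(4))
p=np.array([R("paper",*q,0) for q in [(207,90),(604,92)]]);print("paper TL TR",p)
print("plate c paper",R("paper",173,252,.004))
print("plate hold",R("hold",317,0,.004),R("hold",328,219,.004))
print("tongs bridge z.142",[R("hold",*q,.142)[:2].round(4) for q in [(357,362),(422,362),(430,365),(465,364),(357,330),(422,328),(430,328)]])
print("rim",[R("hold",*q,.062)[:2].round(4) for q in [(349,263),(474,263),(347,333),(475,336)]])
print("tin",[R("hold",*q,.0)[:2].round(4) for q in [(125,318),(190,355)]])
for n,q,z in [("btn",(414,157),.055),("disc",(415.5,321),.05),("face",(416,316.5),.046),("ptr",(402,384),.06),("mark",(356,298),.046),("c",(301,102),.045),("c",(525,100),.045),("plate",(601,147),.004),("plate",(584,362),.004)]: print(n,R("dial",*q,z).round(4))
print([R("dial",*q,.05)[:2].round(4) for q in [(370,321),(462,321),(416,278)]])
print([R("dial",*q,.046)[:2].round(4) for q in [(320,316),(511,316),(416,225),(416,408)]])
```

```text
blue [0.4083 0.1936] ax -7.1 L 0.0747 W 0.0336
green [0.414  0.2869] ax 12.7 L 0.072 W 0.0316
yellow [0.4022 0.3963] ax -24.7 L 0.0749 W 0.0307
silver [0.5474 0.3392] ax 4.6 L 0.0783 W 0.0359
paper TL TR [[0.3411178  0.12581881 0.        ]
 [0.34258665 0.44451008 0.        ]]
plate c paper [0.47174689 0.08371877 0.004     ]
plate hold [0.47567097 0.08353954 0.004     ] [0.63010925 0.08446939 0.004     ]
tongs bridge z.142 [array([0.6951, 0.1201]), array([0.6951, 0.157 ]), array([0.6969, 0.1616]), array([0.6963, 0.1814]), array([0.676 , 0.1207]), array([0.6748, 0.1569]), array([0.6748, 0.1613])]
rim [array([0.654 , 0.1073]), array([0.6539, 0.1943]), array([0.7054, 0.1041]), array([0.7077, 0.1968])]
tin [array([ 0.7137, -0.0913]), array([ 0.747 , -0.0403])]
btn [ 0.4842 -0.3082  0.055 ]
disc [ 0.5849 -0.3072  0.05  ]
face [ 0.5832 -0.3069  0.046 ]
ptr [ 0.6241 -0.3158  0.06  ]
mark [ 0.5708 -0.3452  0.046 ]
c [ 0.4535 -0.3736  0.045 ]
c [ 0.4524 -0.244   0.045 ]
plate [ 0.4775 -0.1831  0.004 ]
plate [ 0.6319 -0.1804  0.004 ]
[array([ 0.585 , -0.3363]), array([ 0.5849, -0.2775]), array([ 0.5568, -0.3069])]
[array([ 0.5828, -0.3688]), array([ 0.5828, -0.2455]), array([ 0.5243, -0.3069]), array([ 0.6484, -0.3068])]
```

Run:
```python
from h import *
A=np.pi/2
c,im=snap("scene","s1")
arm.move_pose((.6855,.1505,.23),down(A))
arm.move_gripper(1.0,15)
arm.movel((.6855,.1505,.086),feed=.12,until_force=8)
print(arm.get_tcp_pos(),arm.get_force())
arm.move_gripper(.60,15); arm.wait(.2)
print(arm.get_gripper_width()*87,arm.get_grasp_force(),arm.get_force())
p=arm.get_tcp_pos()
arm.movel((p[0],p[1],.21),feed=.12)
print(arm.get_gripper_width()*87,arm.get_force())
arm.move_pose((.4083,.1936,.13),down(np.radians(-7+90))); arm.wait(.3)
c,im=snap("wrist","w3"); c,im2=snap("side","side3")
cv2.imwrite("pics/c3.png",cv2.resize(np.vstack([im[:,80:480],im2[150:400,120:520]]),None,fx=.89,fy=.89)); print(arm.get_time_s())
```

```text
[0.68628846 0.15055959 0.08705745] [-0.41975461  0.1258132   0.29889171]
52.343749800399415 10.39090720420063 [-0.25503758  2.34363769  3.44316811]
52.592782707813136 [-0.42286368  0.36509985 -1.73816448]
12.4583
```

View pics/c3.png

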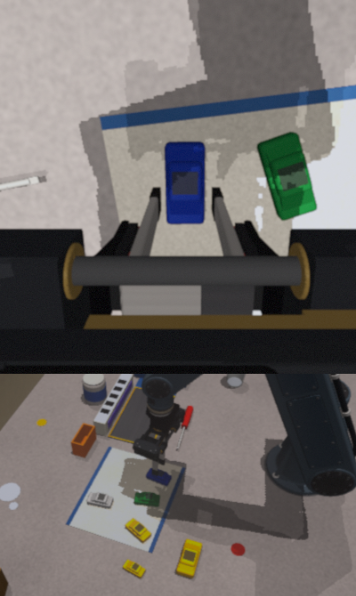

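Run:
```python
from h import *
c=arm.calibration("wrist")
for z in(0.009,.018): print(np.mean([ray(c,(80+u/.89,v/.89),z) for u,v in [(168,142),(204,142),(167,222),(205,222)]],0))
t=arm.get_tcp_pos(); print(t, proj(c,t-[0,0,.081]), (80+186/.89,190/.89))
arm.move_gripper(.70,15); arm.wait(.2); print(arm.get_gripper_width()*87,arm.get_grasp_force())
```

```text
[0.40815881 0.1940901  0.009     ]
[0.4058011  0.19438524 0.018     ]
[0.40875992 0.1935388  0.12998101] [288.30912451 221.37819551] (288.9887640449438, 213.48314606741573)
61.05634909723139 6.827255382368094
```

```bash
cat >> h.py <<'E'
OPEN=.70; Y0=-.050; XP=.553
def pick(xy,ang):
    R=down(np.radians(ang+90))
    if abs(arm.get_tcp_pos()[2]-.13)>.01: 
        p=arm.get_tcp_pos(); arm.move_pose((xy[0],xy[1],.2),R)
    arm.movel((xy[0],xy[1],.13),R,feed=.15)
    hit=arm.movel((xy[0],xy[1],.084),feed=.08,until_force=6)
    print("down",hit,arm.get_tcp_pos(),arm.get_force())
    arm.move_gripper(.48,28); arm.wait(.2)
    print("grip mm",arm.get_gripper_width()*87,arm.get_grasp_force())
    p=arm.get_tcp_pos(); arm.movel((p[0],p[1],.2),feed=.15)
    print("lift mm",arm.get_gripper_width()*87,arm.get_force())
def place(slot):
    y=Y0+slot; R=down(np.pi/2)
    arm.move_pose((XP,y,.2),R)
    arm.movel((XP,y,.105),feed=.12)
    hit=arm.movel((XP,y,.086),feed=.04,until_force=4)
    print("place",hit,arm.get_tcp_pos(),arm.get_force())
    arm.move_gripper(OPEN,15); arm.wait(.2)
    print("open mm",arm.get_gripper_width()*87)
    p=arm.get_tcp_pos(); arm.movel((p[0],p[1],.2),feed=.15)
E
python3 - <<'E'
from h import *
pick((.4077,.194),-7)
place(-.096)
print(arm.get_time_s())
arm.move_pose((.56,-.03,.2),down(np.pi/2)); arm.wait(.2)
c,a=snap("scene","s4"); c2,b=snap("wrist","w4")
cv2.imwrite("pics/c4.png",np.hstack([cv2.resize(a[110:350,100:420],None,fx=1.6,fy=1.6),cv2.resize(b[:240],None,fx=.5,fy=.5,dst=None) if 0 else cv2.copyMakeBorder(cv2.resize(b,(286,214)),0,170,0,0,0)]))
E
```

```text
down False [0.40789621 0.19404104 0.08405559] [ 0.03683637  0.4211869  -1.00351797]
grip mm 47.05470932873216 27.99731675069779
lift mm 47.175467175373676 [ 0.20304051  0.86864395 -3.03189083]
place True [ 0.55308074 -0.14610269  0.08759424] [0.25995845 0.30610302 0.71039861]
open mm 61.139910206325176
20.1417
```

View pics/c4.png

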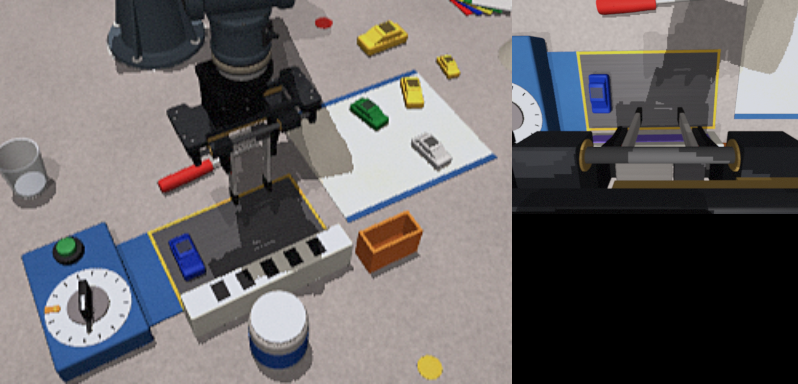

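```bash
cat >> h.py <<'E'
PX=dict(green=(331,180),yellow=(358,167),silver=(370,204))
XY=dict(green=(.414,.2869,12.7),yellow=(.4022,.3963,-24.7),silver=(.5474,.3392,4.6))
def shift(im,names,ref="pics/s4.png"):
    r=cv2.imread(ref)
    for n in names:
        u,v=PX[n]; t=r[v-15:v+15,u-17:u+17]; w=im[v-45:v+45,u-47:u+47]
        m=cv2.matchTemplate(w,t,cv2.TM_CCOEFF_NORMED); _,s,_,l=cv2.minMaxLoc(m); print(n,"shift",l[0]-30,l[1]-30,round(s,3))
E
python3 - <<'E'
from h import *
for ref in ("pics/scene0.png",): shift(cv2.imread("pics/s4.png"),PX,ref)
pick(XY["green"][:2],XY["green"][2])
place(-.032)
arm.move_pose((.56,-.1,.2),down(np.pi/2))
c,a=snap("scene","s5"); shift(a,["yellow","silver"]); print(arm.get_time_s())
E
```

```text
green shift 0 0 0.999
yellow shift 0 0 0.999
silver shift 0 0 0.998
down False [0.41433215 0.28707492 0.08428027] [ 0.54616006 -0.21509245 -1.44510128]
grip mm 47.453231583394455 27.996187898679636
lift mm 47.36594889585258 [-0.0650511  -1.01093494 -2.71009588]
place True [ 0.55311786 -0.08209019  0.08762597] [ 0.70595261 -1.01495517  1.98396773]
open mm 60.71116288541465
yellow shift 0 0 0.999
silver shift 0 0 0.999
30.025
```

Run:
```python
from h import *
pick(XY["yellow"][:2],XY["yellow"][2])
place(.032)
arm.move_pose((.56,-.1,.2),down(np.pi/2))
c,a=snap("scene","s6"); shift(a,["silver"]); print(arm.get_time_s())
cv2.imwrite("pics/c6.png",cv2.resize(a[110:350,100:420],None,fx=2,fy=2))
```

```text
down False [0.40243217 0.39647526 0.08413549] [ 0.38063459  0.69425214 -0.84248614]
grip mm 47.83654046193267 27.995997123070993
lift mm 47.4319906625962 [ 0.65362677 -0.08633355 -1.41212668]
place True [ 0.55308499 -0.01806686  0.08757966] [ 0.33443019 -0.2981343   1.27202902]
open mm 61.015287009203604
silver shift 0 0 0.999
39.9667
```

View pics/c6.png

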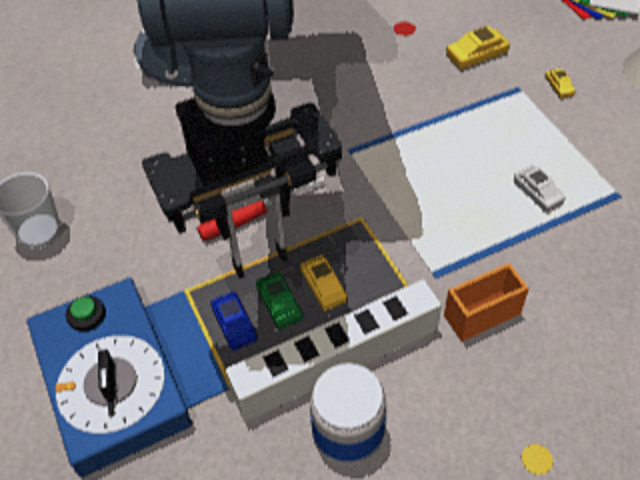

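Run:
```python
from h import *
pick(XY["silver"][:2],XY["silver"][2])
place(.096)
R=down(np.pi/2)
arm.move_pose((.6863,.1506,.21),R); arm.wait(.2)
c,a=snap("scene","s7"); c2,b=snap("side","d7"); print(arm.get_time_s())
cv2.imwrite("pics/c7.png",np.hstack([cv2.resize(a[200:320,170:410],None,fx=1.7,fy=1.7),cv2.resize(b[120:270,150:340],(380,204))]))
```

```text
down False [0.54753668 0.33928898 0.08379887] [-0.78817002 -0.26538699 -1.63210011]
grip mm 47.04641220311811 28.002002670255024
lift mm 47.36764183145233 [ 0.46679516  0.03654841 -2.30988974]
place True [0.55309721 0.04594176 0.08749583] [ 0.56547172 -0.14813418  0.84769337]
open mm 60.70639951383021
49.6917
```

View pics/c7.png

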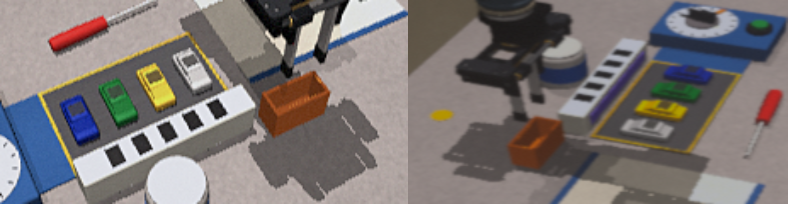

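Run:
```python
from h import *
R=down(np.pi/2)
hit=arm.movel((.6863,.1506,.0865),feed=.06,until_force=6); print(hit,arm.get_tcp_pos(),arm.get_force())
if arm.get_tcp_pos()[2]<.092:
    arm.move_gripper(1.0,15); arm.wait(.3)
    p=arm.get_tcp_pos(); arm.movel((p[0],p[1],.23),feed=.1)
    arm.move_pose((.66,-.305,.2),R); arm.wait(.3)
    c,im=snap("wrist","w8"); np.save("pics/d8.npy",c,allow_pickle=True)
    c2,s=snap("scene","s8")
    cv2.imwrite("pics/c8.png",np.hstack([cv2.resize(im[0:250,190:390],None,fx=2.4,fy=2.4,interpolation=2),cv2.copyMakeBorder(cv2.resize(s[220:285,310:375],(300,300)),0,300,0,0,0)]))
    print(arm.get_time_s())
```

```text
False [0.68655579 0.15060847 0.08689168] [ 0.67008606 -0.10029179 -3.18301496]
56.6167
```

View pics/c8.png

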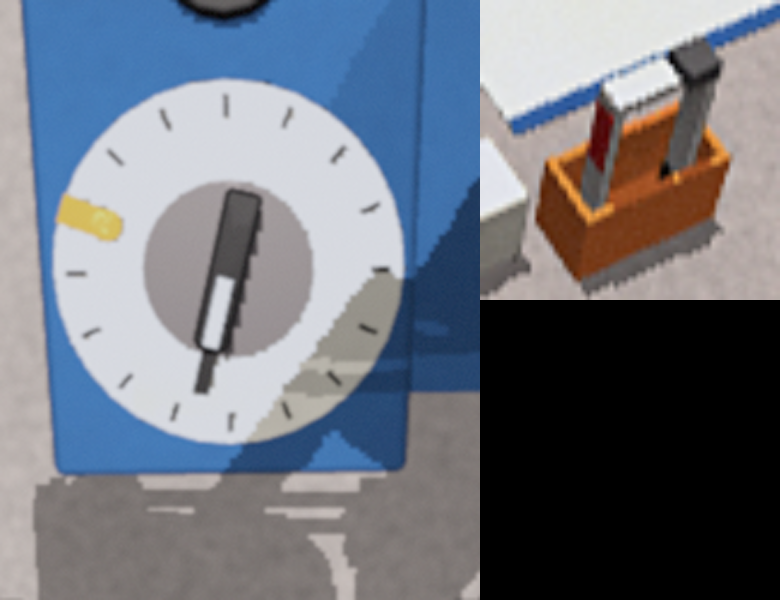

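Run:
```python
from h import *
c=np.load("pics/d8.npy",allow_pickle=True).item()
P=lambda u,v,z: ray(c,(190+(u+.5)/2.4-.5,(v+.5)/2.4-.5),z)
for z in (.046,.05): print("face",P(229,261,z),"mark",P(123,228,z))
m=P(123,228,.046)-P(229,261,.046);print(np.degrees(np.arctan2(m[1],m[0])),np.linalg.norm(m))
for z in (.05,.055): print("disc",P(229,269,z),[np.linalg.norm(P(144,269,z)-P(313,269,z))/2])
for z in(.075,.08,.085):
  a,b=P(245,190,z),P(210,352,z); print("bar",(a+b)/2,np.linalg.norm(a-b),np.degrees(np.arctan2(*(b-a)[1::-1])))
for z in (.06,.07): n=P(202,393,z)-P(229,269,.05); print("needle",n,np.degrees(np.arctan2(n[1],n[0])))
```

```text
face [ 0.5830474  -0.30682105  0.046     ] mark [ 0.57197938 -0.34382453  0.046     ]
face [ 0.583075   -0.30677848  0.05      ] mark [ 0.57214718 -0.34331321  0.05      ]
-106.65231881586074 0.038623289813931254
disc [ 0.58575881 -0.30678607  0.05      ] [np.float64(0.02951265810423802)]
disc [ 0.58575026 -0.30673274  0.055     ] [np.float64(0.02903933423091129)]
bar [ 0.58695428 -0.30714422  0.075     ] 0.0514876938468639 -12.818649744580826
bar [ 0.58692414 -0.30708     0.08      ] 0.05058994390567268 -12.818649744580812
bar [ 0.586894   -0.30701578  0.085     ] 0.049692193964481456 -12.818649744580735
needle [ 0.04193016 -0.00949746  0.01      ] -12.762522329967522
needle [ 0.04052297 -0.00907253  0.02      ] -12.619626035305
```

Run:
```python
from h import *
x,y=.587,-.307; a0=77.2
arm.move_gripper(.38,15)
arm.move_pose((x,y,.13),down(np.radians(a0)))
hit=arm.movel((x,y,.042),feed=.04,until_force=4); p=arm.get_tcp_pos(); print(hit,p,arm.get_force())
z=p[2]+.004; arm.movel((x,y,z),feed=.03)
arm.move_gripper(.0,20); arm.wait(.2); print("w",arm.get_gripper_width()*87,arm.get_force(),arm.get_ft_torque())
for a in np.linspace(a0,a0-97.5,12)[1:]:
    arm.move_pose((x,y,z),down(np.radians(a)))
    f=arm.get_force(); 
    if np.linalg.norm(f)>12: print(a,f)
arm.wait(.3); print(arm.get_orientation()[:,1],arm.get_force(),arm.get_ft_torque())
arm.move_gripper(.38); arm.movel((x,y,.15))
arm.move_pose((.66,-.305,.2),down(np.pi/2)); arm.wait(.3)
c,im=snap("wrist","w9"); np.save("pics/d9.npy",c,allow_pickle=True)
cv2.imwrite("pics/c9.png",cv2.resize(im[0:210,190:390],None,fx=2.8,fy=2.8,interpolation=2)); print(arm.get_time_s())
```

```text
True [ 0.58696678 -0.30695385  0.05093011] [-0.63331552  1.10403137  4.96920996]
w 11.426011319750794 [-1.75928917 -3.91713673 -3.14889241] [-0.69553843  0.23897576 -0.01368922]
[ 0.94204296 -0.33548915  0.00144874] [ 0.553439   -4.52368678 -5.55675618] [-0.90604042 -0.03190153 -0.06938502]
67.7833
```

View pics/c9.png

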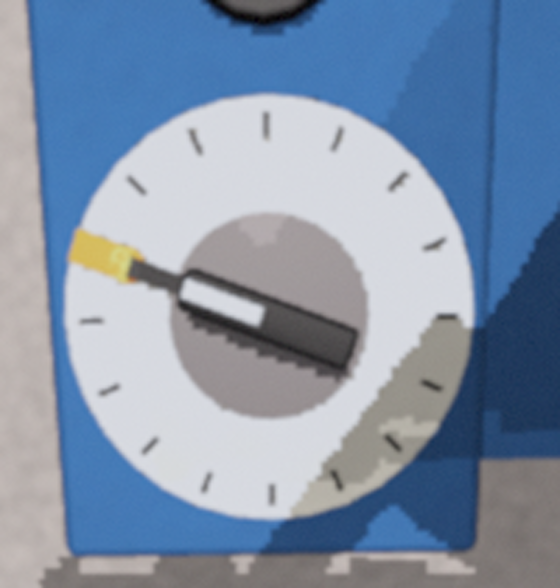

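Run:
```python
from h import *
c=np.load("pics/d8.npy",allow_pickle=True).item()
ctr=ray(c,(190+228.7/2.4,271.2/2.4),.046)[:2]; print(ctr)
def ang(file,cal,mask,z,rb):
    im=cv2.imread(file); cc=np.load(cal,allow_pickle=True).item(); hsv=cv2.cvtColor(im,cv2.COLOR_BGR2HSV).astype(int)
    vs,us=np.nonzero(mask(hsv)); P=np.array([ray(cc,q,z)[:2] for q in zip(us,vs) ])-ctr
    r=np.hypot(*P.T); t=np.degrees(np.arctan2(P[:,1],P[:,0]))
    for lo,hi in rb:
        k=(r>lo)&(r<hi)&(t<-60)&(t>-150) if "9" in file or z<.05 else (r>lo)&(r<hi)&(t>-60)&(t<40); 
        if k.any(): print(file,lo,hi,k.sum(),t[k].mean().round(2),t[k].min().round(1),t[k].max().round(1))
Y=lambda h:(h[...,0]>12)&(h[...,0]<35)&(h[...,1]>90)
D=lambda h:(h[...,2]<110)&(h[...,1]<90)
rb=[(.036,.04),(.04,.044),(.044,.05),(.05,.056),(.056,.062)]
ang("pics/w8.png","pics/d8.npy",Y,.046,rb); ang("pics/w9.png","pics/d9.npy",Y,.046,rb)
ang("pics/w9.png","pics/d9.npy",D,.06,[(.025,.03),(.03,.035),(.035,.04),(.04,.044),(.044,.048)])
```

```text
[ 0.58675426 -0.30668991]
pics/w8.png 0.04 0.044 34 -110.06 -115.1 -105.0
pics/w8.png 0.044 0.05 84 -110.23 -115.6 -104.2
pics/w8.png 0.05 0.056 83 -110.29 -115.2 -105.4
pics/w8.png 0.056 0.062 81 -110.17 -114.6 -105.7
pics/w9.png 0.04 0.044 9 -111.26 -115.8 -104.7
pics/w9.png 0.044 0.05 70 -110.16 -115.8 -104.2
pics/w9.png 0.05 0.056 80 -110.22 -115.0 -105.5
pics/w9.png 0.056 0.062 80 -110.12 -114.4 -105.5
pics/w9.png 0.025 0.03 42 -110.27 -122.4 -96.5
pics/w9.png 0.03 0.035 35 -109.99 -113.6 -106.1
pics/w9.png 0.035 0.04 37 -109.9 -113.3 -106.3
pics/w9.png 0.04 0.044 13 -109.94 -112.7 -107.3
```

Run:
```python
from h import *
x,y=.489,-.307
arm.move_gripper(0.0,15)
arm.move_pose((x,y,.13),down(np.pi/2)); arm.wait(.3); f0=arm.get_force()[2]
h1=arm.movel((x,y,.035),feed=.04,until_force=1.5); z1=arm.get_tcp_pos()[2]; print(h1,z1,arm.get_force()[2]-f0)
for k in range(1,15):
    arm.movel((x,y,z1-.001*k),feed=.02); f=arm.get_force()[2]-f0
    print(k,arm.get_tcp_pos()[2].round(4),f.round(1))
    if f>14: break
arm.wait(.3); arm.movel((x,y,.15),feed=.06)
arm.move_pose((.45,-.25,.25),down(np.pi/2)); arm.wait(.3)
c,a=snap("scene","s10"); c,b=snap("wrist","w10")
cv2.imwrite("pics/c10.png",np.hstack([cv2.resize(a[200:350,100:390],(580,300),interpolation=2),cv2.copyMakeBorder(cv2.resize(b[:,:],(220,165)),0,135,0,0,0)])); print(arm.get_time_s())
```

```text
True 0.06444091031121138 2.395670433291174
1 0.0636 3.8
2 0.0626 2.9
3 0.0615 4.7
4 0.0613 10.2
5 0.0612 15.7
75.375
```

View pics/c10.png

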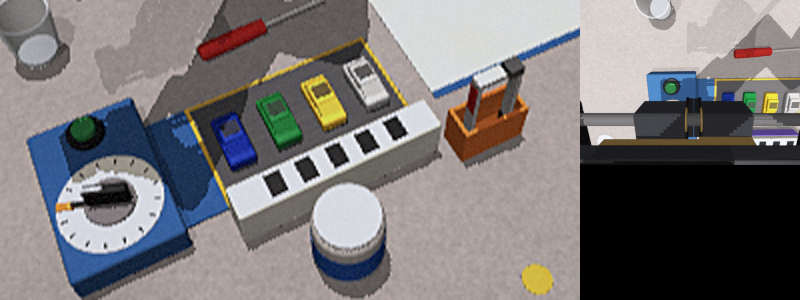

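```bash
python3 -c "
from rig import arm
print(arm.close_job())"
```

```text
the job is handed in; nothing more can be done
None
```

I handed the job in at about 75 s. All four shapes (blue, green, middle-sized yellow, silver) are on the plate, the dial is at the mark to within about 0.3°, the start button was pressed to its stop and released, and the tongs are back in their holder. The last picture showed everything in place, with the tin, cup and screwdriver not touched; `close_job()` gave no verdict.

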